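# Shorten the table lamp's telescoping arm by one hole and light the plate

### The job

The lamp's telescoping arm is one hole too long for the plate. Squeeze in the two sprung buttons on its sides and gently slide the outer tube towards the column, stopping as soon as both buttons click fully out in the very next hole, without pushing the tube hard against buttons that stand out; and swing the arm round so that the lamp hangs over the middle of the plate. Let go of the lamp and leave the plate and the other things on the table where they are.

Things in the scene. Friction and masses are not known exactly. Their poses are not given: they have to be found in the camera images.
- lamp: table lamp's heavy dark round foot (170 mm across) with its steel column (20 mm thick); fixed. Origin: centre of the foot's underside, on the column's axis; x axis: the arm's direction at swing 0. A swivel head on top (36 mm across, 180 to 220 mm above the table) carries the level telescoping arm: inner steel tube (16 mm) fixed to it, outer tube sliding over that; counterweight behind, to 115 mm.
- swing (a joint): turn of the whole arm about the column, rad, counter-clockwise seen from above; 0 = arm along the foot's x axis; range -1.2 to 1.2. The stiff swivel stays where it is left (about 0.25 N m to turn).
- slide (a joint): travel of the outer tube towards the column, m: 0 in the hole it starts in (the longest setting), 0.082 in the last. The next hole comes somewhere between 0.030 and 0.050: its place differs from lamp to lamp and must be felt or seen. With the buttons in it slides with about 2 N of friction, plus some 1 N from the buttons rubbing inside it.
- press_l (a joint): how far the left button is pushed in, m: 0 fully out, 0.006 flush with the outer tube, up to 0.0075. Spring force 1.5 N out, 3.3 N flush.
- press_r (a joint): the same for the right button.
- button_l: left of a pair of domed steel snap buttons, 8 mm thick, that spring out level from both sides of the inner tube, 155 mm from the column's axis, through 10 mm holes in the outer tube, 6 mm proud of it. Origin: tip of the dome, 17 mm from the tube's axis, 200 mm above the table, on the arm's +y side (arm's x pointing outward). The outer tube slides over them; they stay put.
- button_r: right one of the pair, on the arm's -y side, level with the left. The tube moves only with both squeezed flush; the hole's edges then push them under the wall (about 7 N of push along the arm), and past about 6 mm of travel they stay in by themselves until they spring out in the next hole, which stops the tube hard. Pushing the tube with over about 10 N on buttons that stand out bruises them.
- outer_tube: sliding aluminium outer tube, 22 mm thick, axis level 200 mm above the table, the lamp's shade under its outer end. Origin: on its axis at its inner mouth, 105 mm from the column's axis at slide 0; x axis outward along the arm. On its first 36 mm a black grip collar, up to 35 mm thick. Three 10 mm holes on each side: at 50 mm from the mouth (the buttons start there), 80 to 100 mm, and 132 mm.
- lamp_centre (a point): centre of the light opening, the underside of the cream metal shade (120 mm across, 62 mm high) that hangs under the end of the tube; 110 mm above the table, 350 mm from the column's axis at slide 0, 300 to 320 mm in the next hole.
- plate: white dinner plate, 210 mm across, 24 mm high, flat on the table. Origin: centre of its underside. It lies 295 to 325 mm from the column.
- ashtray: round clear glass ashtray, 110 mm across, 40 mm high, on the table; leave alone. Origin: centre of its underside.
- dish_lid: small white china lid with a knob, 72 mm across, 30 mm high, on the table; leave alone. Origin: centre of its underside.
- book: pale book lying flat, 110 x 160 x 22 mm; leave alone. Origin: centre of its underside.
- bowl: dark bowl, 140 mm across, 50 mm high; leave alone. Origin: centre of its underside.
- drilled (a joint): hidden thing
Things that resemble listed ones, but are neither listed nor needed, are in the scene too. There is more than one size of the plate; the one meant has the size given above.

How it is judged:
By the outcome, as a careful person would: the job done as asked, in the order asked, and still so for the second after the job is handed in, with the robot touching nothing.
It also fails if it takes over 45 s, if anything falls off the work surface, if the arm or the gripper's body presses on something with over 40 N, if the wrist force passes 120 N, or if a joint passes its speed limit or range.

### The arm

A 6-joint arm with a two-finger parallel gripper is mounted at the origin on the work surface. World frame = base frame: x ahead of the robot, y to its left, z up, the work surface at z = 0. Lengths are in m, angles in degrees, forces in N, time in s.
With the tool pointing down it reaches from about 0.4 to 0.825 m from the base axis. Payload 7 kg.
Tool frame: the origin (TCP) lies midway between the tips of the shut fingers; the grasp point (between the pads) lies 19 mm behind it; z points along the fingers, y is the line along which they close (so a half turn about z gives the same grasp; the last joint's range is limited). The gripper opens to 88 mm and grips with 3 to 60 N. Pads are 19 mm wide; open, the fingers measure 130 mm over their backs; the gripper's body (78 mm by 193 mm) begins 47 mm behind the grasp point.
Start: joints at [84.231, 20.546, 0.682, 0, -70.136, -16.507], TCP at [0.256, 0.625, 0.227] pointing down, gripper open.
Joint ranges: [-176.03, 176.03], [-82.01, 121.73], [-58.28, 71.71], [-173.87, 95.51], [-174.79, -0.11], [-173.66, 173.66]. Speed limits (degrees/s): [136.94, 136.94, 172.46, 180, 180, 180].

### API

Orientations are given as a 3x3 rotation matrix whose columns are the frame's x, y, z axes.
In Python, from rig import robot gives the robot as it stands. Calls block until the motion is done:
- robot.goto(position, orientation): joint-space move of the TCP to a pose.
- robot.servo_line(position, ori=None, speed=0.15): straight line of the TCP; ori=None keeps the orientation; speed is the mean speed in m/s.
- robot.movej(angles): joint-space move.
- robot.move_gripper(opening): opening from 0.0 (shut) to 1.0 (fully open); the grip force is fixed at half the most; returns when the fingers have stopped.
- robot.dwell(seconds).
- robot.ik(position, orientation): joint angles nearest the present ones, or None.
- robot.grab_frame(name): name is "scene" or "side" or "wrist"; returns (picture, depth): 384x512x3 uint8, red, green, blue; 384x512 float32, m along the optical axis (not along the pixel's ray), 0 where there is no reading.
- robot.camera_info(name): a dict with "vfov" (degrees; the focal length in pixels is half the picture's height over the tangent of half this angle, whatever the lens; pixels are square), "cx", "cy" (the principal point, pixels), "k1" (the pictures are not rectified: a ray, as slopes to the right and down, at radius r is drawn at 1 + k1 r^2 times it, then the intrinsics apply), "view" (4x4, takes a point from world to camera coordinates); the wrist camera has in their place "T_tool_cam" (4x4, takes a point from camera to tool coordinates, whose origin is the TCP and whose axes are the flange's). Camera axes: x right, y down, z forward; pixel columns grow to the right and rows downward; lengths in m; the calibration is good to about 2 mm. A picture is of the moment at which its call begins: read the wrist's pose just before it. camera_info takes no time and is no camera call.
A pose or a line that the arm cannot do raises robot.Unreachable and nothing moves.
- robot.job_done(): hands the job in; it is judged then, once.
Readings, each from a call of its own:
- robot.read_t(): time.
- robot.read_qpos(): joint angles.
- robot.read_qvel(): joint speeds.
- robot.read_effort(): joint torques, N m.
- robot.read_position(): TCP position.
- robot.read_tcp_rot(): TCP orientation.
- robot.read_force(): force on the tool from outside, world axes, zero at the start.
- robot.read_ft_torque(): the same for the moment, N m.
- robot.read_grip_width(): opening from 0.0 (shut) to 1.0 (fully open).
- robot.read_finger_force(): force on a finger pad.
Only numpy, scipy, OpenCV 4.12 (cv2) and the standard library are available. Lean on these libraries where they do the work, as an engineer would, in place of code of your own. Each camera call takes 0.05 s, during which the arm holds its last target. There are 200 camera calls.

## Working session

There is one attempt and no reset: what is moved stays moved. The work goes in short steps, each a Python script; the robot and the scene stay as the last script left them, time stands still between calls to the robot, and variables do not carry over. Pictures are saved under pics/ and viewed, at most 10 in all, crops included, and the job is handed in when it is done.

```bash
mkdir -p pics; ls; cat > h.py <<'E'
import numpy as np, cv2
from rig import robot
def grab(name,fn=None):
    R=np.array(robot.read_tcp_rot());p=np.array(robot.read_position())
    im,d=robot.grab_frame(name); ci=robot.camera_info(name)
    if 'view' in ci: T=np.linalg.inv(np.array(ci['view']))
    else:
        W=np.eye(4);W[:3,:3]=R;W[:3,3]=p;T=W@np.array(ci['T_tool_cam'])
    if fn: cv2.imwrite('pics/'+fn,im[:,:,::-1])
    np.savez('last_'+name,im=im,d=d,T=T)
    return im,d,T,ci
def cloud(d,T,ci):
    f=192/np.tan(np.radians(ci['vfov']/2))
    v,u=np.mgrid[0:384,0:512].astype(float)
    x=(u-ci['cx'])/f;y=(v-ci['cy'])/f
    rx,ry=x.copy(),y.copy()
    for _ in range(10):
        s=1+ci['k1']*(rx**2+ry**2); rx=x/s;ry=y/s
    P=np.stack([rx*d,ry*d,d,np.ones_like(d)],-1)@T.T
    P=P[...,:3].copy();P[d==0]=np.nan
    return P
def proj(X,T,ci):
    f=192/np.tan(np.radians(ci['vfov']/2))
    c=(np.linalg.inv(T)@np.append(X,1))[:3];x,y=c[:2]/c[2];s=1+ci['k1']*(x*x+y*y)
    return np.array([ci['cx']+f*x*s,ci['cy']+f*y*s])
E
python3 - <<'E'
from h import *
a=grab('scene','s0.png');b=grab('side','d0.png')
cv2.imwrite('pics/both.png',np.vstack([a[0],b[0]])[:,:,::-1][:, :])
for n,r in(('scene',a),('side',b)):
    print(n,r[3]['vfov'],r[3]['k1'],r[2].round(3).tolist())
    P=cloud(*r[1:]); m=(P[...,2]>.185)&(P[...,2]<.235)
    q=P[m];print(len(q), q.min(0),q.max(0))
print(robot.read_t())
E
```

```text
pics
scene 57.95205387531331 -0.09801387757863066 [[-0.77, 0.379, -0.513, 1.05], [0.638, 0.447, -0.627, 0.537], [-0.009, -0.81, -0.586, 0.677], [0.0, 0.0, 0.0, 1.0]]
6594 [-2.13693557 -2.40386691  0.18502849] [0.88376386 0.34828547 0.23498403]
side 54.060786113960134 -0.10933576299458536 [[0.78, -0.408, 0.476, 0.167], [-0.626, -0.498, 0.6, -0.571], [-0.008, -0.765, -0.643, 0.718], [0.0, 0.0, 0.0, 1.0]]
6162 [ 0.02329627 -0.19502946  0.18501012] [1.65161745 2.26548318 0.23499683]
0.1
```

View pics/s0.png

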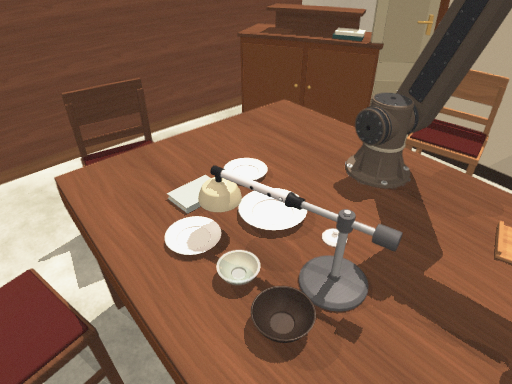

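View pics/d0.png

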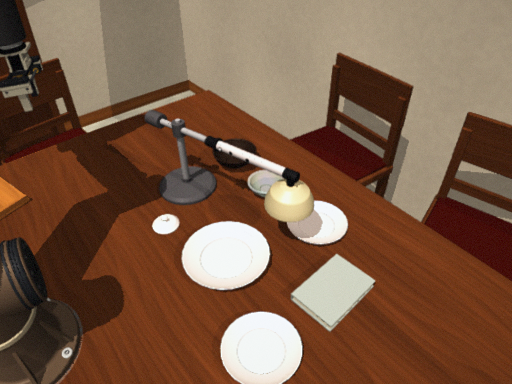

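The scene view shows the column at (345,240), the shade at (219,193) and the big plate at (272,210). In the side view the column is at (180,150), the arm runs to the shade at (290,200), and the plate is at (226,255).

```bash
cat > m.py <<'E'
from h import *
def circ(q):
    A=np.c_[2*q,np.ones(len(q))];s=np.linalg.lstsq(A,(q**2).sum(1),rcond=None)[0]
    return s[:2],np.sqrt(s[2]+s[:2]@s[:2])
for n in('scene','side'):
    z=np.load(f'last_{n}.npz');im=z['im'].astype(int);P=cloud(z['d'],z['T'],robot.camera_info(n))
    X,Y,Z=np.moveaxis(P,-1,0)
    tab=(X>.2)&(X<1)&(Y>-.5)&(Y<.5)
    white=im.min(-1)>130
    # plate
    m=(tab&white&(Z>.004)&(Z<.04)).astype(np.uint8)
    k,lab,st,c=cv2.connectedComponentsWithStats(m)
    for i in range(1,k):
        if st[i,4]>300:
            q=P[lab==i];h=cv2.convexHull(q[:,:2].astype(np.float32))[:,0]
            (cx,cy),r=cv2.minEnclosingCircle(h)
            print(n,'white',c[i].round(),st[i,4],'mec',round(cx,4),round(cy,4),round(r,4),'zmax',q[:,2].max().round(3))
    # foot / column
    m=tab&(Z>.06)&(Z<.175)&(np.ptp(im,axis=-1)<40); q=P[m];print('col-ish',np.median(q,0).round(4),len(q))
    m=tab&(Z>.195)&(Z<.235); q=P[m]
    c0=q[:,:2].mean(0);u,s,vt=np.linalg.svd(q[:,:2]-c0,full_matrices=False);d=vt[0]
    t=(q[:,:2]-c0)@d;print('line',c0.round(4),d.round(4),np.degrees(np.arctan2(d[1],d[0])).round(2),'ends',c0+t.min()*d,c0+t.max()*d)
    m=tab&(Z>.214)&(Z<.228);q=P[m];print('top',len(q),q.min(0).round(3),q.max(0).round(3),np.median(q,0).round(4))
    m=tab&(Z>.005)&(Z<.03)&(im.max(-1)<130)
    k,lab,st,c=cv2.connectedComponentsWithStats(m.astype(np.uint8))
    for i in range(1,k):
        if st[i,4]>300:
            q=P[lab==i];(cx,cy),r=cv2.minEnclosingCircle(q[:,:2].astype(np.float32));print('dark',c[i].round(),st[i,4],round(cx,4),round(cy,4),round(r,4))
E
python3 m.py
```

```text
scene white [248. 166.] 432 mec 0.3867 -0.3039 0.0809 zmax 0.022
scene white [188. 192.] 652 mec 0.5995 -0.2953 0.0956 zmax 0.025
scene white [268. 212.] 1351 mec 0.472 -0.0654 0.1045 zmax 0.027
scene white [192. 234.] 1087 mec 0.7202 -0.1256 0.081 zmax 0.021
scene white [238. 266.] 1125 mec 0.7061 0.0642 0.055 zmax 0.04
scene white [341. 293.] 464 mec 0.5683 0.2805 0.0418 zmax 0.026
col-ish [0.5504 0.2361 0.1251] 371
line [0.5693 0.1605] [-0.2548  0.967 ] 104.76 ends [ 0.64343415 -0.12089876] [0.5203418  0.34619204]
top 425 [0.502 0.097 0.214] [0.587 0.346 0.226] [0.5306 0.3016 0.2184]
dark [330. 282.] 1492 0.5432 0.2324 0.0859
dark [282. 316.] 1619 0.7181 0.2354 0.0576
side white [264. 180.] 391 mec 0.7152 0.0766 0.0434 zmax 0.04
side white [321. 224.] 1561 mec 0.7206 -0.1273 0.0816 zmax 0.022
side white [165. 223.] 403 mec 0.4096 0.1275 0.036 zmax 0.033
side white [226. 255.] 4563 mec 0.472 -0.066 0.1065 zmax 0.029
side white [333. 291.] 3235 mec 0.5974 -0.2961 0.0962 zmax 0.027
side white [261. 349.] 4297 mec 0.3873 -0.3012 0.0796 zmax 0.023
col-ish [0.5429 0.2221 0.1557] 387
line [0.5721 0.0927] [ 0.2687 -0.9632] -74.41 ends [0.50325806 0.33947105] [ 0.63229383 -0.12306863]
top 252 [ 0.498 -0.119  0.214] [0.635 0.341 0.227] [0.5298 0.2351 0.2191]
dark [187. 186.] 1537 0.54 0.2299 0.0853
```

```bash
cat >> h.py <<'E'
C=np.array([.5415,.231]); TH=np.radians(-75.)
def ori(th,flip=1):
    x=flip*np.array([np.cos(th),np.sin(th),0]);z=np.array([0,0,-1.]);return np.c_[x,np.cross(z,x),z]
def at(r,th,z,off=0):
    e=np.array([np.cos(th),np.sin(th)]);return np.append(C+r*e+off*np.array([-e[1],e[0]]),z)
E
python3 - <<'E'
from h import *
print(np.array(robot.camera_info('wrist')['T_tool_cam']).round(3).tolist(),robot.read_tcp_rot())
for f in(1,-1):
  print(f,robot.ik(at(.155,TH,.32),ori(TH,f)),robot.ik(at(.2,np.radians(-103),.181),ori(np.radians(-103),f)))
p=np.array(robot.read_position());p[2]=.33
robot.servo_line(p,speed=.3)
E
```

```text
[[0.001, -0.953, -0.302, 0.082], [1.0, 0.001, -0.0, -0.0], [0.0, -0.302, 0.953, -0.161], [0.0, 0.0, 0.0, 1.0]] [[ 9.25327896e-01 -3.79167681e-01 -3.93197161e-04]
 [-3.79167839e-01 -9.25326772e-01 -1.45432283e-03]
 [ 1.87596357e-04  1.49481320e-03 -9.99998865e-01]]
1 [ 27.01793652   9.67032992  -2.00423053   0.         -78.32543955
 -12.01793652] [ 26.82250174   5.8827219  -25.03357117   0.         -59.08370693
 -39.82250174]
-1 [ 27.01793652   9.67032992  -2.00423053   0.         -78.32543955
 167.98206348] [ 26.82250174   5.8827219  -25.03357117   0.         -59.08370693
 140.17749826]
```

```bash
python3 - <<'E'
from h import *
robot.goto(at(.155,TH,.31),ori(TH))
im,d,T,ci=grab('wrist')
P=cloud(d,T,ci)
for X in [at(.155,TH,.2,.017),at(.155,TH,.2,-.017),at(.155,TH,.2)]: print(proj(X,T,ci).round(1))
cv2.imwrite('pics/w0.png',cv2.resize(im,(768,576),interpolation=cv2.INTER_CUBIC)[:,:,::-1])
m=(P[...,2]>.204)&(P[...,2]<.216);q=P[m][:,:2]
e=np.array([np.cos(TH),np.sin(TH)]);n=np.array([-e[1],e[0]])
r=(q-C)@e;o=(q-C)@n
for a in np.arange(.09,.34,.01):
    s=(r>=a)&(r<a+.01)
    if s.sum()>5: print(round(a,3),s.sum(),o[s].min().round(4),o[s].max().round(4),((o[s].min()+o[s].max())/2).round(4))
print(robot.read_t(),robot.read_force())
E
```

```text
[235.  187.8]
[274.1 187.9]
[254.6 187.8]
0.09 133 -0.0078 0.0068 -0.0005
0.1 234 -0.0131 0.013 -0.0
0.11 273 -0.013 0.013 0.0
0.12 161 -0.0154 0.0163 0.0005
0.13 260 -0.017 0.0172 0.0001
0.14 294 -0.015 0.016 0.0005
0.15 371 -0.0167 0.016 -0.0003
0.16 302 -0.0105 0.0107 0.0001
0.17 312 -0.0111 0.0106 -0.0002
0.18 335 -0.011 0.0113 0.0002
0.19 323 -0.0101 0.0104 0.0002
0.2 337 -0.0099 0.0111 0.0006
0.21 357 -0.0098 0.011 0.0006
0.22 352 -0.0105 0.0109 0.0002
0.23 403 -0.0103 0.0116 0.0006
0.24 391 -0.0102 0.0107 0.0002
0.25 408 -0.0101 0.0114 0.0006
0.26 422 -0.0099 0.0113 0.0007
0.27 438 -0.0098 0.0111 0.0007
0.28 444 -0.0097 0.011 0.0007
0.29 342 -0.0095 0.0117 0.0011
2.9 [ 0.37556354  0.38041205 -0.11909916]
```

View pics/w0.png

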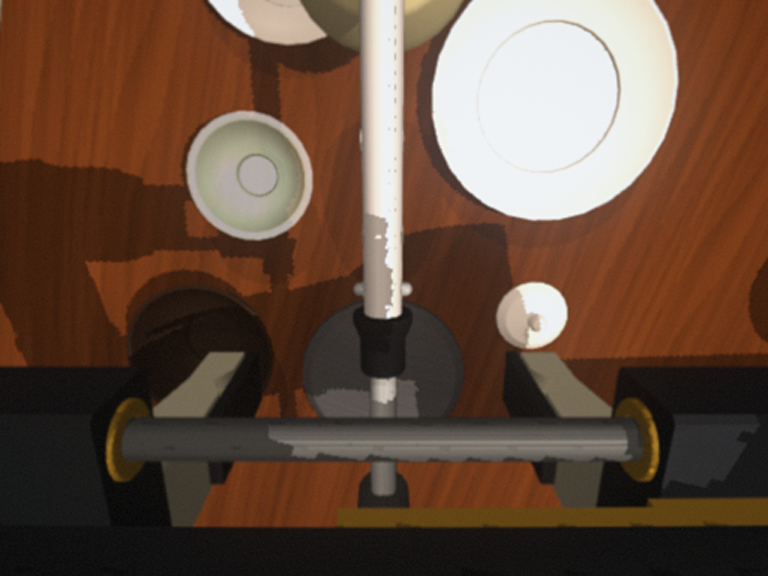

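The wrist view shows the arm centred. The two buttons are at (354–411, 289) in the enlarged picture, the collar is below them, and the plate is at upper right. I'll get the exact button radius from depth and then grip.

```bash
python3 - <<'E'
from h import *
z=np.load('last_wrist.npz');ci=robot.camera_info('wrist');P=cloud(z['d'],z['T'],ci)
e=np.array([np.cos(TH),np.sin(TH)]);n=np.array([-e[1],e[0]])
r=(P[...,:2]-C)@e;o=(P[...,:2]-C)@n;Z=P[...,2]
for s in(1,-1):
    m=(Z>.18)&(Z<.212)&(o*s>.0125)&(o*s<.02)&(r>.144)&(r<.17)
    print(m.sum(),np.median(P[m],0),np.median(r[m]),r[m].min(),r[m].max(),np.median(Z[m]))
v,u=np.nonzero(m);print(u.mean(),v.mean())
# collar outer end & mouth
m=(abs(o)<.02)&(abs(o)>.013)&(Z>.195)&(Z<.215)&(r<.148);print('collar',r[m].min(),r[m].max())
# foot circle
m=(Z>.006)&(Z<.03)&(abs(o)<.1)&(r<.1)&(r>-.1);h=P[m][:,:2].astype(np.float32)
print(cv2.minEnclosingCircle(h),C)
E
```

```text
35 [0.59474782 0.08733599 0.205312  ] 0.15251573336168772 0.14813450282589904 0.1559237323687514 0.20531199951389206
35 [0.56711568 0.07944266 0.20561355] 0.15290228306933795 0.1490046727425476 0.15564820789260916 0.20561354684533284
271.57142857142856 192.2
collar -0.0039024661048003345 0.13831834381218183
((0.5397182703018188, 0.2339930534362793), 0.08521060645580292) [0.5415 0.231 ]
```

```bash
sed -i 's/C=np.array.*; TH/C=np.array([.5407,.2337]); TH/' h.py; python3 - <<'E'
from h import *
R=ori(TH);e=np.array([np.cos(TH),np.sin(TH),0]);n=np.array([-e[1],e[0],0])
robot.servo_line(at(.1565,TH,.181),R,speed=.12)
F0=np.array(robot.read_force())
robot.move_gripper(0.0)
F1=np.array(robot.read_force());np.save('F1.npy',F1)
print('w',robot.read_grip_width()*88,robot.read_finger_force(),F0,F1,robot.read_position(),robot.read_t())
im,d,T,ci=grab('wrist','w1.png')
s=0
while s<.012 and robot.read_grip_width()*88<23.5:
    s+=.001
    robot.servo_line(at(.1565-s,TH,.181),R,speed=.02)
    F=np.array(robot.read_force())-F1
    print(round(s,4),'rad',(F@e).round(2),'lat',(F@n).round(2),'z',F[2].round(2),'r',((np.array(robot.read_position())[:2]-C)@e[:2]).round(5),robot.read_t())
    if abs(F@e)>12: print('STOP');break
im,d,T,ci=grab('wrist','w2.png')
cv2.imwrite('pics/w12.png',np.hstack([cv2.imread('pics/w1.png')[60:384,120:400],im[60:384,120:400,::-1]]))
E
```

```text
w 21.73143503068452 29.99495331197977 [-0.36135939  0.10216462  0.29123832] [ 0.78549377  0.49031511 -0.38090247] [0.58126943 0.08254752 0.18097301] 5.175
0.001 rad 4.68 lat 0.95 z -2.04 r 0.15604 5.475
0.002 rad 6.86 lat 0.98 z -1.31 r 0.15516 5.725
0.003 rad 5.81 lat 0.13 z -1.16 r 0.15418 5.975
0.004 rad 6.37 lat 0.57 z -2.01 r 0.15329 6.225
0.005 rad 7.06 lat -0.07 z -1.25 r 0.15228 6.475
0.006 rad 4.3 lat -0.31 z 0.95 r 0.15069 6.725
0.007 rad 4.2 lat -0.73 z 0.48 r 0.14953 6.975
0.008 rad 3.89 lat -1.57 z 0.38 r 0.14843 7.225
0.009 rad 4.67 lat -2.13 z -0.14 r 0.14747 7.475
0.01 rad 4.68 lat -1.91 z 1.43 r 0.1465 7.725
0.011 rad 3.29 lat -2.54 z 1.1 r 0.14548 7.975
0.012 rad 4.18 lat -2.8 z 0.61 r 0.14449 8.225
```

View pics/w12.png

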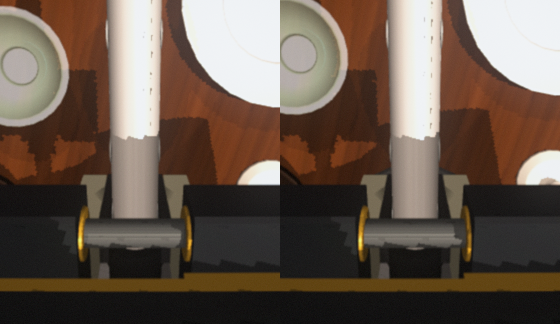

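```bash
cat > step.py <<'E'
from h import *
R=ori(TH);e=np.array([np.cos(TH),np.sin(TH),0]);n=np.array([-e[1],e[0],0]);F1=np.load('F1.npy')
def pop():
    im,d,T,ci=grab('wrist');P=cloud(d,T,ci)
    r=(P[...,:2]-C)@e[:2];o=(P[...,:2]-C)@n[:2];Z=P[...,2]
    return [int(((Z>.185)&(Z<.212)&(o*s>.0128)&(o*s<.02)&(r>.148)&(r<.163)).sum()) for s in(1,-1)]
def go(s,v=.02):
    robot.servo_line(at(.1565-s,TH,.181),R,speed=v)
    F=np.array(robot.read_force())-F1;return (F@e).round(2),(F@n).round(2)
E
python3 - <<'E'
from step import *
for s in np.arange(.015,.0271,.003): print(round(s,4),go(s),pop())
while s<.052:
    s+=.0005; f=go(s,.01); c=pop(); print(round(s,4),f,c,((np.array(robot.read_position())[:2]-C)@e[:2]).round(5))
    if f[0]>6.5 or min(c)>8: break
print(robot.read_t(),robot.read_grip_width()*88)
E
```

```text
0.015 (np.float64(3.56), np.float64(-2.93)) [359, 354]
0.018 (np.float64(2.73), np.float64(-2.53)) [226, 215]
0.021 (np.float64(3.57), np.float64(-2.1)) [0, 0]
0.024 (np.float64(2.26), np.float64(-2.67)) [0, 0]
0.027 (np.float64(-4.5), np.float64(-3.92)) [0, 0]
0.0275 (np.float64(-4.96), np.float64(-4.09)) [0, 0] 0.12798
0.028 (np.float64(-4.87), np.float64(-2.37)) [0, 0] 0.12795
0.0285 (np.float64(-3.79), np.float64(-1.45)) [0, 0] 0.12788
0.029 (np.float64(-0.71), np.float64(-0.07)) [0, 0] 0.12769
0.0295 (np.float64(-1.83), np.float64(0.81)) [0, 0] 0.12696
0.03 (np.float64(-1.77), np.float64(0.21)) [112, 101] 0.12624
11.825 21.550336129022682
```

```bash
python3 - <<'E'
from step import *
im,d,T,ci=grab('wrist')
print(proj(at(.155,TH,.2,.017),T,ci),proj(at(.155,TH,.2,-.017),T,ci))
a=cv2.resize(im[140:300,170:340],None,fx=3.4,fy=3.4,interpolation=cv2.INTER_CUBIC)
cv2.imwrite('pics/w3.png',a[:,:,::-1])
P=cloud(d,T,ci);r=(P[...,:2]-C)@e[:2];o=(P[...,:2]-C)@n[:2];Z=P[...,2]
for s in(1,-1):
    m=(Z>.185)&(Z<.212)&(o*s>.0128)&(o*s<.02)&(r>.14)&(r<.17);v,u=np.nonzero(m);print(r[m].min(),r[m].max(),u.min(),u.max(),v.min(),v.max(),(o*s)[m].max())
F=np.array(robot.read_force())-F1;print(F@e,F@n,robot.read_position())
E
```

```text
[217.87362856 209.49775662] [290.97115469 209.549538  ]
0.15095118931421234 0.1587064767383713 218 226 204 221 0.016542326373637783
0.15167109238713702 0.15880531662893876 283 290 204 220 0.016314151880471705
-4.000529738790043 -1.079506522608976 [0.57345529 0.11180026 0.180996  ]
```

View pics/w3.png

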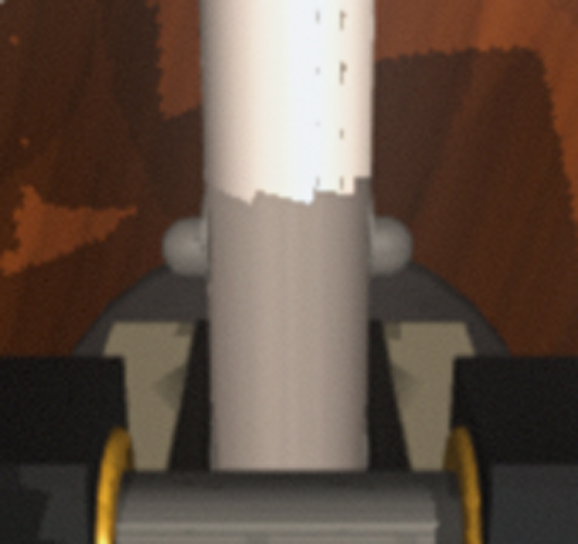

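The picture shows both buttons fully out at (187,247) and (392,247) in the crop, so the tube has clicked into the next hole. I'll release it, move outward and swing with the fingers held loosely round the tube.

```bash
cat > sw.py <<'E'
from step import *
PL=np.array([.472,-.0657]); TG=np.arctan2(*(PL-C)[::-1])
def tube():
    im,d,T,ci=grab('wrist');P=cloud(d,T,ci);x=np.array(robot.read_tcp_rot())[:2,0]
    x/=np.linalg.norm(x);y=np.array([-x[1],x[0]])
    r=(P[...,:2]-C)@x;o=(P[...,:2]-C)@y;Z=P[...,2];m=(Z>.203)&(Z<.216)&(abs(o)<.03)
    pts=[]
    for a in np.arange(.17,.30,.01):
        s=m&(r>=a)&(r<a+.01)
        if s.sum()>20: pts.append([a+.005,(o[s].min()+o[s].max())/2])
    pts=np.array(pts);th0=np.arctan2(x[1],x[0])
    return np.degrees(th0+np.median(pts[:,1]/pts[:,0])),pts.round(4)
E
python3 - <<'E'
from sw import *
robot.move_gripper(1.0); print(robot.read_t(),np.degrees(TG),np.linalg.norm(PL-C))
robot.servo_line(at(.21,TH,.183),R,speed=.1)
a,p=tube();print('tube',a,p.tolist(),pop())
robot.move_gripper(.30);print(robot.read_grip_width()*88)
F0=np.array(robot.read_force())
N=8
for th in np.linspace(TH,TG,N+1)[1:]:
    robot.servo_line(at(.21,th,.183),ori(th),speed=.1)
    F=np.array(robot.read_force())-F0;u=np.array([np.cos(th),np.sin(th),0])
    print(np.degrees(th).round(1),(F@u).round(2),(F@[-u[1],u[0],0]).round(2),F[2].round(2),round(robot.read_t(),2))
a,p=tube();print('tube',a,p.tolist())
E
```

```text
13.0583 -102.923316905456 0.3071808099474966
tube -74.86077525175911 [[0.175, 0.0001], [0.185, 0.0], [0.195, 0.0], [0.205, 0.0003], [0.215, 0.0003], [0.225, 0.0004], [0.235, 0.0005], [0.245, 0.0005], [0.255, 0.0007], [0.265, 0.0007], [0.275, 0.0007], [0.285, 0.0008], [0.295, 0.0007]] [0, 0]
26.59616170980582
-78.5 0.14 -0.72 -0.46 15.53
-82.0 0.18 -0.32 -0.4 15.81
-85.5 0.11 -1.5 -0.27 16.08
-89.0 0.02 -1.03 -1.26 16.36
-92.5 0.97 -0.17 -0.99 16.63
-95.9 0.63 -0.19 0.18 16.91
-99.4 0.83 -1.64 0.52 17.18
-102.9 1.33 -0.78 -1.34 17.46
tube -103.53441925213441 [[0.175, -0.0027], [0.185, -0.0027], [0.195, -0.0029], [0.205, -0.0009], [0.215, -0.0012], [0.225, -0.001], [0.235, -0.0034], [0.245, -0.0035], [0.255, -0.0035], [0.265, -0.0036], [0.275, -0.0037], [0.285, -0.0039], [0.295, -0.004]]
```

```bash
python3 - <<'E'
from sw import *
robot.move_gripper(1.0)
robot.servo_line(at(.20,TG,.31),ori(TG),speed=.2)
a,p=tube();print('tube',a,p.tolist(),robot.read_t())
im,d,T,ci=grab('wrist')
P=cloud(d,T,ci);u=np.array([np.cos(np.radians(a)),np.sin(np.radians(a))]);w=np.array([-u[1],u[0]])
r=(P[...,:2]-C)@u;o=(P[...,:2]-C)@w;Z=P[...,2]
for s in(1,-1):
    m=(Z>.185)&(Z<.212)&(o*s>.0128)&(o*s<.02)&(r>.145)&(r<.17);print('btn',m.sum(),(o*s)[m].max(),np.median(r[m]))
cv2.imwrite('pics/w4.png',im[:,:,::-1])
out=[]
for nm in('scene','side'):
    im,d,T,ci=grab(nm);out.append(im[100:330,60:440]);P=cloud(d,T,ci);Z=P[...,2];r=(P[...,:2]-C)@u;o=(P[...,:2]-C)@w
    m=(Z>.112)&(Z<.17)&(abs(o)<.09)&(r>.2)&(r<.42);q=P[m]
    # fit axis of revolution: per-height circles
    cs=[]
    for z in np.arange(.112,.165,.006):
        s=abs(q[:,2]-z)<.003
        if s.sum()>20:
            A=np.c_[2*q[s,:2],np.ones(s.sum())];k=np.linalg.lstsq(A,(q[s,:2]**2).sum(1),rcond=None)[0];cs.append([*k[:2],np.sqrt(k[2]+k[:2]@k[:2])])
    cs=np.array(cs);c=np.median(cs[:,:2],0);print(nm,cs.round(3).tolist(),c,'err',c-PL, 'rad/lat',(c-PL)@u,(c-PL)@w)
cv2.imwrite('pics/e.png',np.vstack(out)[:,:,::-1])
E
```

```text
tube -103.54250912389386 [[0.175, -0.0017], [0.185, -0.0022], [0.195, -0.0021], [0.205, -0.0025], [0.215, -0.0025], [0.225, -0.0025], [0.235, -0.0025], [0.245, -0.0025], [0.255, -0.0024], [0.265, -0.0028], [0.275, -0.0028], [0.285, -0.0028], [0.295, -0.0031]] 19.4583
btn 29 0.015855111897503125 0.15610590630183738
btn 31 0.0163950224245648 0.15660121514482692
scene [[0.469, -0.077, 0.058], [0.469, -0.078, 0.058], [0.468, -0.078, 0.057], [0.468, -0.078, 0.056], [0.469, -0.077, 0.053], [0.469, -0.077, 0.05], [0.469, -0.077, 0.047], [0.471, -0.076, 0.043], [0.471, -0.076, 0.036]] [ 0.4688807  -0.07741024] err [-0.0031193  -0.01171024] rad/lat 0.01211508574369576 -0.0002904261117443285
side [[0.467, -0.077, 0.059], [0.467, -0.077, 0.058], [0.467, -0.077, 0.057], [0.467, -0.077, 0.055], [0.467, -0.077, 0.052], [0.467, -0.077, 0.05], [0.467, -0.077, 0.046], [0.467, -0.077, 0.041]] [ 0.46700065 -0.0772639 ] err [-0.00499935 -0.0115639 ] rad/lat 0.012413067424565194 -0.002152467162416378
```

View pics/w4.png

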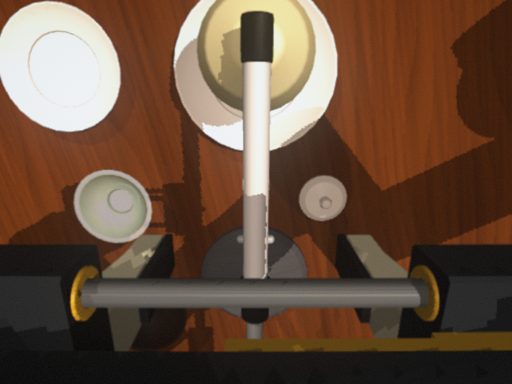

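View pics/e.png

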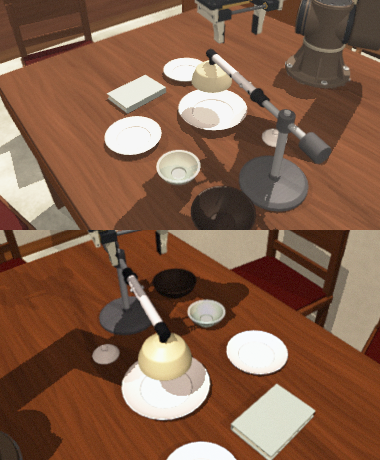

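Both buttons are standing out and sit at r≈0.156, where they started. The shade is within about 2 mm of the line from the column to the plate's centre, and nothing else has moved. The gripper is clear, so I'm handing in.

```bash
python3 -c "
from rig import robot
print(robot.job_done())"
```

```text
the job is handed in; nothing more can be done
None
```

I handed the job in at about 20 s: both buttons clicked out in the next hole (about 30 mm of slide) and the lamp hangs over the plate, within about 2 mm sideways but about 12 mm too far out, as that hole sets the length; the gripper is clear, and nothing else on the table was touched.

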